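# Take the spent cartridge out of the water filter

## Task

Take the spent cartridge out of the countertop water filter: push the blue release button down until it latches, turn the cartridge anticlockwise (seen from above) by its grip fin, at most a quarter turn, until you feel it come up against its stop, then lift it straight out and stand it upright in the blue dish, setting it down gently. Feel for the stop and never strain the mount or the button; keep the cartridge upright, as it is full of water, and leave the glass, the spice jar and the lemon where they are.

Things in the scene. Friction and masses are not known exactly. Their poses are not given: they have to be found in the camera images.
- filter_unit: Fixed white water filter (sizes in mm). Origin on the cartridge's axis at worktop height, z up, -x along its nose. Round tower, radius 60, 108 high, with a grey collar (radius 47, top z = 125) round the mount; nose 68 wide to x = -102, top z = 104, thin spout in front of it to x = -130, below z = 80. Over 36 N between cartridge and filter (about 1 N m against the stop) strains it: failure.
- mount (a point): Point on the unit's axis at the collar's top. Bayonet: two hooks over the cartridge's lugs, with two gaps. The hooked ring in the collar was clamped on by hand: the turn from locked to the hard stop is anything from 45 to 86 degrees anticlockwise, unseen and different each time. Lugs come out freely only within the last 3 degrees before the stop; elsewhere a pull jams them under the hooks.
- release (a joint): Travel of the release button, m: 0 up (locked), 0.008 right down. Spring 2 to 4 N, about 6 N in all before it clicks; pressed past 0.0065 it latches and stays down near 0.006, else it springs back up. While it is up, its steel pin stands in the slot of the cartridge's lock tab and the cartridge cannot turn. Over 30 N from the fingers on the filter fails.
- release_top (a point): Centre of the top face of the round blue release button (diameter 26): at x = -80, y = 0, z = 115 mm in the filter unit's frame while the button is up. It moves straight down with the button. Around it the nose's top is at z = 104.
- cartridge: Spent filter cartridge, loose, 112 mm high, about 0.3 kg: white round body (diameter 50), blue cap (diameter 72, z = 66 to 82). Origin: centre of the underside, z up. Locked in, its origin is on the unit's axis at z = 61 and its axes parallel to the unit's. Lugs to radius 33 at +x and -x, z = 50 to 56; lock tab to radius 47 at -x. It must rise 70 mm to clear the collar.
- fin (a point): Centre of the cartridge's upright blue grip fin, on its axis, 97 mm above its underside. The fin is 56 mm long (cartridge x), 14 thick (y), z = 82 to 112: pinch it across y. In the mount a sprung valve seat pushes the cartridge up with about 6 N; the turn takes under 0.15 N m up to the stop, then the torque climbs steeply. It has about 2 mm of play all round.
- dish: Shallow round blue dish, diameter 110 mm, rim 16 high, loose on the worktop. Origin: centre of the underside. Its flat inner floor has radius 48 and lies 5 above the origin. Round about: a tall fixed water dispenser at the right (x over 0.56 m, y under -0.1 m, swing past it within 0.40 m of the base axis) and a fixed mug tree at the left (x 0.56, y 0.35 m).
- glass_b: Tall clear drinking glass, diameter 65, height 134, loose, standing; origin at the centre of the underside. Leave alone.
- spice_b: Small clear spice jar with a white cap, diameter 47, height 98, loose, standing; origin at the centre of the underside. Leave alone.
- lemon: Yellow lemon, 71 x 53 x 51, loose, lying on the worktop; origin at the centre of its underside as placed. Leave alone.

How it is judged (in metres and radians):
On the way, in this order (a step that is already met when the one before it is completed fails the run):
1. the release button is latched down, with the cartridge still locked in its place (value of joint release above 0.0055 m and angle between the x axis of cartridge and the x axis of filter_unit, either way round below 0.1 rad), for 0.1 s.
2. the cartridge is turned well round towards its stop while still down in the mount (angle between the x axis of cartridge and the x axis of filter_unit, either way round above 0.7 rad and z of cartridge in the frame of filter_unit below 0.075 m), for 0.05 s.
3. the cartridge is lifted straight out of the mount (z of cartridge in the frame of filter_unit above 0.125 m and angle between cartridge's own z axis and vertical below 0.3 rad), for 0.1 s.
At the end, for the whole second after the job is handed in: The cartridge stands released, upright (within 6 degrees) and at rest on the flat floor of the dish, its axis within 27 mm of the dish's centre; the dish lies flat on the worktop (horizontal distance between cartridge and dish below 0.027 m and z of cartridge in the frame of dish between 0.002 and 0.009 m and angle between cartridge's own z axis and vertical below 0.1 rad and linear speed of cartridge below 0.02 m/s and height (world z) of dish below 0.004 m and angle between dish's own z axis and vertical below 0.05 rad); the robot touches nothing.
It fails at once if the mount is strained: more than 36 N between the cartridge and the filter (forced against the lock pin or the stop, or pulled while the lugs are under the hooks) (contact force between cartridge and filter_unit above 36 N).
It fails at once if the button is pressed with more than 30 N (contact force between the fingers and filter_unit above 30 N).
It fails at once if the cartridge is tipped more than 30 degrees (angle between cartridge's own z axis and vertical above 0.52 rad).
It fails at once if the cartridge is banged down on the dish (more than 50 N) (contact force between cartridge and dish above 50 N).
It fails at once if the glass, the spice jar or the lemon is moved more than 30 mm (distance of any of glass_b, spice_b, lemon from where it was at the start of the episode above 0.03 m).
It also fails if it takes over 72 s, if anything falls off the work surface, if the arm or the gripper's body presses on something with over 40 N, if the wrist force passes 120 N, or if a joint passes its speed limit or range.

## Robot

A 6-joint arm with a two-finger parallel gripper is mounted at the origin on a cart in front of the work surface, level with it; the furniture and walls round the work are solid. World frame = base frame: x ahead of the robot, y to its left, z up, the work surface at z = 0. Lengths are in mm, angles in rad, forces in N, time in s.
With the tool pointing down it reaches from about 275 to 750 mm from the base axis. Payload 10.2 kg.
Tool frame: the origin (TCP) lies where the fingers leave the gripper's body, on its centre line; the fingertips stand 73 mm ahead of it and the grasp point (between the pads) lies 54 mm ahead of it (ctrl.tip_extent is the z of the fingertips in the tool frame, in mm); z points along the fingers, y is the line along which they close (so a half turn about z gives the same grasp; the last joint's range is limited). The gripper opens to 85 mm and grips with 20 to 120 N. Pads are 22 mm wide; open, the fingers measure 114 mm over their backs; the gripper's body (76 mm by 85 mm) begins 54 mm behind the grasp point. The pads swing forward as they close: fully open they stand 13 mm farther back than shut.
Start: joints at [-1.378, 0.313, 1.498, -0, 1.331, -0.223], TCP at [212.047, -480.279, 303.894] pointing down, gripper open.
Joint ranges: [-2.94, 2.94], [-0.97, 2.17], [0.19, 2.56], [-1.23, 4.37], [0.02, 3.11], [-2.88, 2.88]. Speed limits (rad/s): [2.39, 2.39, 3.01, 3.14, 3.14, 3.14].

## Interface

Orientations are given as a unit quaternion [w, x, y, z].
In Python, from rig import readout, cams, order, ctrl gives the robot as it stands.
- The arm moves only by the shell command python3 -m handwheel 'ROWS' [OPENING] [FORCE]. ROWS is a JSON list of rows, 1 to 8 of them, each of 6 numbers: dx, dy, dz in mm, then a rotation vector rx, ry, rz in rad; each row is the pose to reach, as a shift and turn from the pose commanded when the command began, along the tool's axes at that moment; what a row does not reach only later rows make up. A row lasts 1/10 s, in which the tool goes at most 50 mm and 0.15 rad, less where a joint would pass 70% of its speed; a pose out of reach is approached as far as the arm can. OPENING is the opening from 0.0 (shut) to 1.0 (fully open), set as the command begins (- or left out keeps the last). The fingers move at their own pace and stop on an object; FORCE is the grip in N (left out, the last holds). Time passes only in rows, so rows that do not move let the fingers close. It prints the time, the measured TCP pose, the force, the opening and the grip force at its end.
- readout.sense(): the state, without advancing time (a new reading comes with each control period).
- cams.capture(name): name is "side" or "top" or "wrist"; returns (picture, depth): 420x560x3 uint8, red, green, blue; 420x560 float32, mm along the optical axis (not along the pixel's ray), 0 where there is no reading.
- cams.calibration(name): a dict with "fx", "fy", "cx", "cy" (pixels), "position" and "attitude" of the camera in the world. Camera axes: x right, y down, z forward; pixel columns grow to the right and rows downward; lengths in mm; the calibration is good to about 2 mm. A picture is of the moment at which its call begins: read the wrist's pose just before it. calibration takes no time and is no camera call; for the wrist camera it gives the pose at the moment of the call.
- order.finish_job(): hands the job in; it is judged then, once.
Trained networks look in the newest picture that a camera, given by its name, has taken for a name from the list of things; names that differ only in an ending like _2 or _b are one class to them, and where a whole thing is asked for, a point or a joint stands for the part that bears it (a point fixed in the world has none). Each returns a list of dicts, best first, with "p" (0 to 1); they miss things now and then, are a little off and sometimes report something else, mostly with a low value. They report only what shows in the picture. A call takes as long as a camera call.
- cams.trace(target, camera): "pixels" (420x560 bool, what is visible of it) and "bbox" ([left, top, right, bottom] in pixels, round what is visible of it).
- cams.spot_point(target, camera): "uv" ([column, row] in pixels: a listed point, or the origin of a listed thing).
The state is a dict: "time_s": time; "joints": joint angles; "dq": joint speeds; "tau": joint torques, N m; "eef_pos": TCP position; "ee_rot": TCP orientation; "force": force on the tool from outside, world axes, zero at the start; "wrist_torque": the same for the moment, N m; "grip_width": opening from 0.0 (shut) to 1.0 (fully open); "grip_force": force on a finger pad.
Only numpy, scipy, OpenCV 4.12 (cv2) and the standard library are available. Lean on these libraries where they do the work, as an engineer would, in place of code of your own. Each camera call takes 0.05 s, during which the arm holds its last target. There are 200 camera calls.

## Working session

There is one attempt and no reset: what is moved stays moved. The work goes in short steps, Python scripts to look and compute and a shell command to move; the robot and the scene stay as the last step left them, time stands still between calls to the robot, and variables do not carry over. Pictures are saved under pics/ and viewed, at most 10 in all, crops included, and the job is handed in when it is done.

```bash
ls; mkdir -p pics
cat > h.py <<'E'
import numpy as np, cv2
from scipy.spatial.transform import Rotation as R
from rig import readout, cams, order, ctrl
def q2R(q): return R.from_quat([q[1],q[2],q[3],q[0]]).as_matrix()
def att(c):
    a=np.array(c["attitude"],float)
    return a if a.shape==(3,3) else q2R(a)
def ray(cal,uv):
    d=np.array([(uv[0]-cal["cx"])/cal["fx"],(uv[1]-cal["cy"])/cal["fy"],1.0])
    return np.array(cal["position"],float),att(cal)@d
def atz(cal,uv,z):
    p,d=ray(cal,uv); return p+d*(z-p[2])/d[2]
def atd(cal,uv,depth):
    p,d=ray(cal,uv); return p+d*depth
def cloud(cal,depth,mask):
    v,u=np.nonzero(mask&(depth>0)); z=depth[v,u]
    P=np.stack([(u-cal["cx"])/cal["fx"]*z,(v-cal["cy"])/cal["fy"]*z,z],1)
    return np.array(cal["position"],float)+P@att(cal).T
E
cat > a.py <<'E'
from h import *
s=readout.sense(); print(s)
for n in ("top","side"):
    im,d=cams.capture(n); cal=cams.calibration(n); print(n,cal)
    cv2.imwrite(f"pics/{n}0.png",im[:,:,::-1])
    for t,z in (("release_top",115),("mount",125),("fin",158),("dish",0),("glass_b",0),("spice_b",0),("lemon",0),("filter_unit",0)):
        for r in cams.spot_point(t,n)[:2]:
            print(n,t,round(r["p"],2),np.round(r["uv"],1),np.round(atz(cal,r["uv"],z),1))
E
python3 a.py
```

```text
pics
{'time_s': 0.0, 'joints': array([-1.37841512e+00,  3.13480228e-01,  1.49842794e+00,  6.47487736e-06,
        1.33101983e+00, -2.23404286e-01]), 'dq': array([-1.65285140e-05,  9.92035643e-04,  7.97336782e-04,  7.77561243e-04,
       -1.12696081e-03, -4.05684662e-04]), 'tau': array([-8.38709657e-04, -4.12260497e+01, -2.59741509e+01, -2.39042110e-04,
        4.16014896e-03,  1.05536725e-05]), 'eef_pos': array([ 212.00800109, -480.11113503,  303.3229927 ]), 'ee_rot': array([-6.67545004e-04,  9.78467961e-01,  2.06397682e-01,  1.35001632e-05]), 'force': array([ 0.06333201, -1.22265977,  0.34770376]), 'wrist_torque': array([0.02105081, 0.00690062, 0.02750023]), 'grip_force': 0.0, 'grip_width': 1.0033132029053164}
top {'fx': 529.2205536755948, 'fy': 529.2205536755948, 'cx': 277.0543969053183, 'cy': 207.17132727118047, 'position': array([390.79989843, 100.0474393 , 989.15980337]), 'attitude': array([-0.04202799,  0.71387849, -0.69660622,  0.05788707])}
top release_top 0.73 [270.4 229.4] [478.  92. 115.]
top fin 0.7 [256.7 176.4] [558.2 116.4 158. ]
top dish 0.89 [340.  233.2] [485.6 -40.
[... 287 characters left out ...]
': 280.4812047586448, 'cy': 208.354870511785, 'position': array([ -5.24342598, 444.47325126, 697.285999  ]), 'attitude': array([ 0.19133512, -0.41912765,  0.81259659, -0.35694492])}
side release_top 0.55 [293.2 226.2] [476.7  88.7 115. ]
side release_top 0.37 [344.8 283.9] [337.7  98.8 115. ]
side mount 0.71 [254.9 200.5] [555.3 110.3 125. ]
side mount 0.57 [259.  256.6] [445.9 174.3 125. ]
side fin 0.82 [252.4 185.4] [556.5 112.7 158. ]
side dish 0.64 [343.6 235.4] [496.3 -43.7   0. ]
side glass_b 0.89 [285.8 206.9] [625.2  -2.2   0. ]
side spice_b 0.84 [213.6 306.8] [494.7 237.9   0. ]
side lemon 0.58 [346.9 285.1] [401.4  29.3   0. ]
side filter_unit 0.66 [259.4 253.8] [549.7 110.9   0. ]
```

```bash
python3 - <<'E'
import cv2
for n in("top","side"):
    im=cv2.imread(f"pics/{n}0.png"); cv2.imwrite(f"pics/{n}0c.png",cv2.resize(im[110:360,140:440],None,fx=2.4,fy=2.4,interpolation=cv2.INTER_CUBIC))
E
cat > b.py <<'E'
from h import *
# depth-based refinement
for n in ("top","side"):
    im,d=cams.capture(n); cal=cams.calibration(n)
    P=cloud(cal,d,np.ones(d.shape,bool))
    hsv=cv2.cvtColor(im,cv2.COLOR_RGB2HSV)[(d>0)]
    v,u=np.nonzero(d>0)
    blue=(hsv[:,0]>90)&(hsv[:,0]<130)&(hsv[:,1]>90)
    near=(abs(P[:,0]-530)<130)&(abs(P[:,1]-105)<100)
    for nm,a,b in(("button",108,122),("cap",138,148),("fin",166,180)):
        m=blue&near&(P[:,2]>a)&(P[:,2]<b); Q=P[m]
        if len(Q)<10: print(n,nm,len(Q)); continue
        c=Q.mean(0); rr=cv2.minAreaRect(Q[:,:2].astype(np.float32))
        print(n,nm,len(Q),np.round(c,1),"rect",np.round(rr[0],1),np.round(rr[1],1),round(rr[2],1))
    m=blue&(abs(P[:,0]-488)<90)&(abs(P[:,1]+42)<80)&(P[:,2]<25); Q=P[m]
    rr=cv2.minEnclosingCircle(Q[:,:2].astype(np.float32)); print(n,"dish",len(Q),Q.mean(0).round(1),rr)
    print(im[int(v[0])][0])
E
python3 b.py
```

```text
top button 178 [476.5  93.3 114.4] rect [518.  119.7] [126.   23.7] 32.7
top cap 851 [549.3 115.8 141.6] rect [550.7 115.8] [63.6 65. ] 20.1
top fin 303 [550.6 115.4 171.6] rect [551.4 115.5] [56.3 14. ] 17.4
top dish 2378 [492.9 -37.9   4.8] ((492.3901672363281, -37.721336364746094), 52.18426513671875)
[2 3 3]
side button 171 [474.   93.1 113.7] rect [492.4  90.8] [23.7 59.5] 85.0
side cap 499 [543.  124.3 141.8] rect [545.5 118.6] [64.  50.5] 58.2
side fin 245 [549.4 116.7 170.9] rect [551.5 116.1] [55.4 15. ] 18.4
side dish 2081 [495.5 -41.4   6.7] ((493.4928283691406, -39.14320755004883), 56.34144973754883)
[152 150 143]
```

View pics/top0c.png

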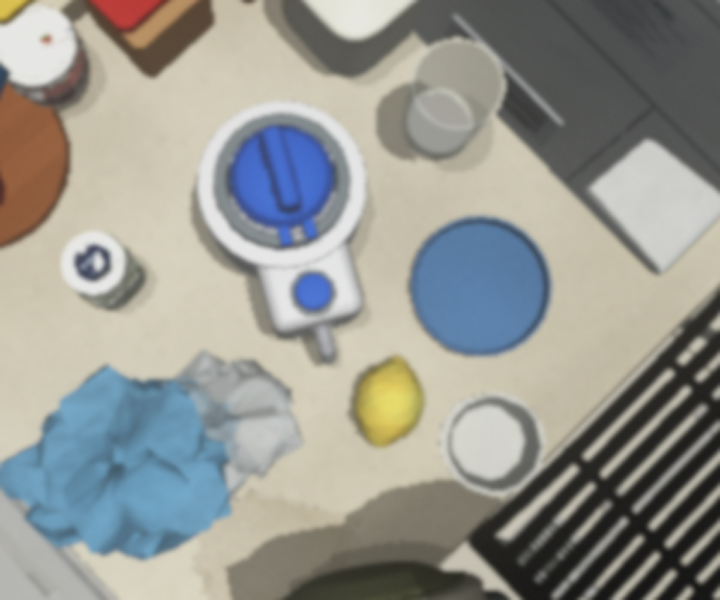

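View pics/side0c.png

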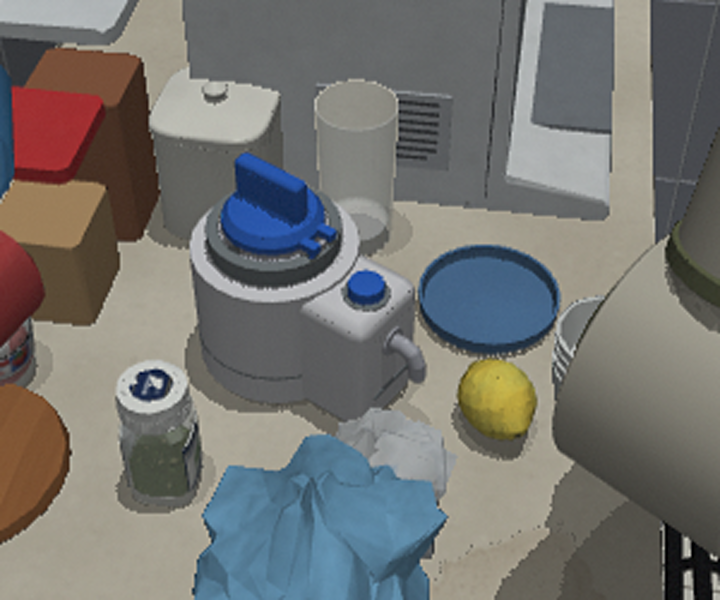

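The top crop shows the filter's blue fin at (280,170), button at (313,290), dish at (480,285), lemon at (388,400), glass at (440,100) and spice jar at (95,270). The side crop agrees. From the clouds, the mount is at about (551.5, 115.7), unit yaw is about 17.5°, and the button-to-mount distance checks out at about 80 mm. The dish is at about (493, -38).

```bash
cat > to.py <<'E'
import sys
from h import *
# usage: to.py x y ztcp yaw_deg(of tool x)
def go(x,y,z,yaw):
    s=readout.sense(); Rt=q2R(s["ee_rot"]); p=np.array(s["eef_pos"])
    c,n=np.cos(np.radians(yaw)),np.sin(np.radians(yaw))
    G=np.array([[c,n,0],[n,-c,0],[0,0,-1.]])
    print("t",round(s["time_s"],2),"p",p.round(1),"yaw",round(np.degrees(np.arctan2(Rt[1,0],Rt[0,0])),2),"tilt",np.round(Rt[:2,2],4),
     "F",np.round(s["force"],1),"T",np.round(s["wrist_torque"],2),"g",round(s["grip_width"],3),round(s["grip_force"],1),"q6",round(s["joints"][5],2),"tip",ctrl.tip_extent)
    print(" move tool",(Rt.T@(np.array([x,y,z])-p)).round(1),"rot",R.from_matrix(Rt.T@G).as_rotvec().round(4))
if __name__=="__main__": go(*map(float,sys.argv[1:5]))
E
python3 -m handwheel '[[44,-39,0,0,0,0],[88,-78,0,0,0,0.02],[125,-110,0,0,0,0.04],[160,-142,10,0,0,0.06],[195,-173,15,0,0,0.08],[230,-203,20,0,0,0.1],[265,-234,25,0,0,0.11],[295,-261,30,0,0,0.11]]' 0.0 30; python3 to.py 475.5 92.5 235 17.5
```

```text
time_s: 1.8
eef_pos: [376.9, -120.3, 274.0]
ee_rot: [0.0, 0.988, 0.152, 0.0]
force: [1.0, -1.2, -0.2]
grip_width: -0.001
grip_force: 0.0
t 1.8 p [ 376.9 -120.3  274. ] yaw 17.51 tilt [ 0.0009 -0.0005] F [ 1.  -1.2 -0.2] T [-0.02 -0.02 -0.03] g -0.001 0.0 q6 0.66 tip 72.6
 move tool [ 158.  -173.3   39. ] rot [ 0.0007 -0.0007  0.0002]
```

```bash
python3 -m handwheel '[[27,-29,8,0,0,0],[54,-58,16,0,0,0],[81,-87,24,0,0,0],[108,-116,32,0,0,0],[135,-146,39,0,0,0],[158,-173,39,0,0,0],[158,-173,39,0,0,0]]' 0.0 30; python3 to.py 475.5 92.5 188 17.5
python3 - <<'E'
from h import *
print(readout.sense()["joints"].round(3))
im,d=cams.capture("wrist"); cal=cams.calibration("wrist")
cv2.imwrite("pics/w1.png",im[:,:,::-1])
for t,z in(("release_top",115),("fin",158),("mount",125)):
    for r in cams.spot_point(t,"wrist")[:1]: print(t,r["p"],r["uv"],atz(cal,r["uv"],z).round(1))
E
```

```text
time_s: 2.5
eef_pos: [475.8, 93.1, 234.6]
ee_rot: [-0.0, 0.988, 0.154, 0.0]
force: [-1.5, -1.4, 0.2]
grip_width: 0.003
grip_force: 0.0
t 2.5 p [475.8  93.1 234.6] yaw 17.74 tilt [0.0001 0.0006] F [-1.5 -1.4  0.2] T [-0.    0.04  0.02] g 0.003 0.0 q6 1.21 tip 72.6
 move tool [-0.5  0.5 46.6] rot [-0.0006 -0.0003  0.0043]
[-4.900e-02  2.940e-01  1.715e+00  1.000e-03  1.132e+00  1.212e+00]
fin 0.72 [289.0, 96.7] [552.  111.2 158. ]
```

View pics/w1.png

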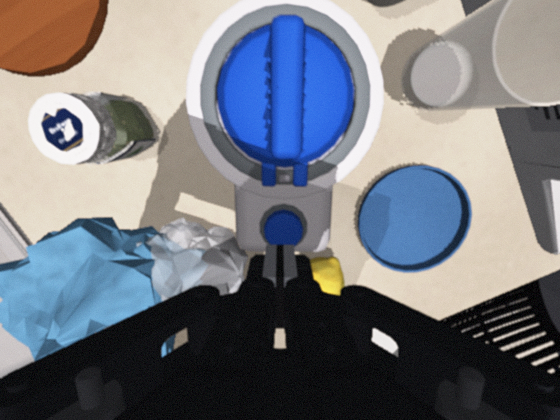

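The wrist view shows the button at about (284,225), with the shut fingertips just in front at column 281, and the fin running along column 288, parallel to the tool x axis. So the alignment is good, and I'm going down.

```bash
python3 -c "
from h import *
cal=cams.calibration('wrist');print(atz(cal,(284,225),115).round(1),atz(cal,(288,88),173).round(1))"
python3 -m handwheel '[[0,0,15,0,0,0],[0,0,30,0,0,0],[0,0,40,0,0,0],[0,0,43,0,0,0],[0,0,45,0,0,0],[0,0,46,0,0,0],[0,0,47,0,0,0]]'; python3 to.py 475.5 92.5 181 17.5
```

```text
[480.5  87.9 115. ] [553.4 110.3 173. ]
time_s: 3.4
eef_pos: [475.3, 90.1, 188.3]
ee_rot: [0.0, 0.988, 0.152, 0.0]
force: [1.0, 0.5, -0.1]
grip_width: 0.006
grip_force: 0.0
t 3.4 p [475.3  90.1 188.3] yaw 17.52 tilt [ 0.0009 -0.    ] F [ 1.   0.5 -0.1] T [-0.04 -0.04 -0.02] g 0.006 0.0 q6 1.21 tip 72.6
 move tool [ 0.9 -2.2  7.3] rot [ 0.0003 -0.0009  0.0003]
```

```bash
python3 -m handwheel '[[0,0,1,0,0,0],[0,0,2,0,0,0],[0,0,3,0,0,0],[0,0,4,0,0,0],[0,0,5,0,0,0],[0,0,5,0,0,0]]'; python3 to.py 475.5 92.5 181 17.5
```

```text
time_s: 4.0
eef_pos: [475.2, 90.1, 182.9]
ee_rot: [0.0, 0.988, 0.152, 0.0]
force: [0.2, -1.2, 2.8]
grip_width: 0.004
grip_force: 1.5
t 4.0 p [475.2  90.1 182.9] yaw 17.52 tilt [ 0.0004 -0.0001] F [ 0.2 -1.2  2.8] T [-0.15  0.01 -0.02] g 0.004 1.5 q6 1.21 tip 72.6
 move tool [ 1.  -2.2  1.9] rot [ 0.0002 -0.0004  0.0004]
```

Spring contact. Continuing in small steps.

```bash
for k in 1; do python3 -m handwheel '[[0,0,0.7,0,0,0],[0,0,1.4,0,0,0],[0,0,1.4,0,0,0]]'; done; python3 to.py 475.5 92.5 181 17.5
```

```text
time_s: 4.3
eef_pos: [475.0, 90.2, 181.3]
ee_rot: [-0.0, 0.988, 0.152, -0.0]
force: [1.0, -0.0, 1.4]
grip_width: 0.002
grip_force: 0.7
t 4.3 p [475.   90.2 181.3] yaw 17.52 tilt [-0.0002  0.0002] F [ 1.  -0.   1.4] T [-0.1  -0.14  0.03] g 0.002 0.7 q6 1.21 tip 72.6
 move tool [ 1.1 -2.   0.3] rot [-0.0003  0.0001  0.0003]
```

```bash
python3 -m handwheel '[[0,0,0.5,0,0,0],[0,0,1,0,0,0],[0,0,1,0,0,0]]'|grep -E "force|pos"
```

```text
eef_pos: [475.1, 90.2, 180.5]
force: [-0.7, -0.9, 3.8]
grip_force: 1.7
```

```bash
python3 -m handwheel '[[0,0,0.5,0,0,0],[0,0,0.8,0,0,0],[0,0,0.8,0,0,0]]'|grep -E "force|pos"
```

```text
eef_pos: [475.1, 90.2, 179.7]
force: [-0.4, 0.2, 4.1]
grip_force: 1.8
```

```bash
python3 -m handwheel '[[0,0,0.5,0,0,0],[0,0,0.5,0,0,0]]'|grep -E "force|pos"
```

```text
eef_pos: [475.1, 90.2, 179.5]
force: [-1.9, -0.6, 7.6]
grip_force: 3.7
```

```bash
python3 -m handwheel '[[0,0,0.5,0,0,0],[0,0,0.5,0,0,0]]'|grep -E "force|pos"
```

```text
eef_pos: [475.1, 90.2, 179.4]
force: [-4.4, -0.9, 11.9]
grip_force: 6.0
```

```bash
python3 -m handwheel '[[0,0,0.5,0,0,0],[0,0,0.5,0,0,0]]'|grep -E "force|pos"
```

```text
eef_pos: [475.0, 90.2, 179.3]
force: [-6.9, -1.0, 16.4]
grip_force: 8.4
```

```bash
python3 -m handwheel '[[0,0,-8,0,0,0],[0,0,-35,0,0,0],[0,0,-70,0,0,0],[10,0,-90,0,0,0],[35,-1,-90,0,0,0],[60,-1,-90,0,0,0],[80,-1,-90,0,0,0],[80,-1,-90,0,0,0]]' 1.0 30 >/dev/null; python3 -m handwheel '[[0,0,0,0,0,0],[0,0,0,0,0,0],[0,0,0,0,0,0]]' >/dev/null;  python3 to.py 551.6 115.2 222 17.5
python3 - <<'E'
from h import *
im,d=cams.capture("top"); cal=cams.calibration("top"); P=cloud(cal,d,d>0); v,u=np.nonzero(d>0); c=im[v,u].astype(int)
m=(np.hypot(P[:,0]-475.5,P[:,1]-91.5)<9)&(c[:,2]>c[:,0]+60); print("button z",m.sum(),np.median(P[m,2]) if m.any() else None)
im,d=cams.capture("side"); cal=cams.calibration("side"); P=cloud(cal,d,d>0); v,u=np.nonzero(d>0); c=im[v,u].astype(int)
m=(np.hypot(P[:,0]-475.5,P[:,1]-91.5)<9)&(c[:,2]>c[:,0]+60); print("button z",m.sum(),np.median(P[m,2]) if m.any() else None)
im,d=cams.capture("wrist");cv2.imwrite("pics/w2.png",im[:,:,::-1])
cal=cams.calibration("wrist");P=cloud(cal,d,d>0); v,u=np.nonzero(d>0); c=im[v,u].astype(int)
Q=P[(c[:,2]>c[:,0]+60)&(P[:,2]>164)&(P[:,2]<180)&(np.hypot(P[:,0]-551,P[:,1]-115)<45)]
if len(Q): print("fin",len(Q),Q.mean(0).round(1),cv2.minAreaRect(Q[:,:2].astype(np.float32)))
E
```

```text
t 6.6 p [550.5 115.1 268.4] yaw 17.51 tilt [-0.0001  0.    ] F [0.  0.1 0.5] T [-0.03 -0.01 -0.03] g 1.002 0.0 q6 1.26 tip 72.6
 move tool [ 1.1  0.2 46.4] rot [-0.0001  0.0001  0.0002]
button z 0 None
button z 70 108.44627091694622
fin 2022 [555.7 115.8 172.2] ((554.689208984375, 115.2742691040039), (53.79055404663086, 15.573208808898926), 18.08072280883789)
```

View pics/w2.png

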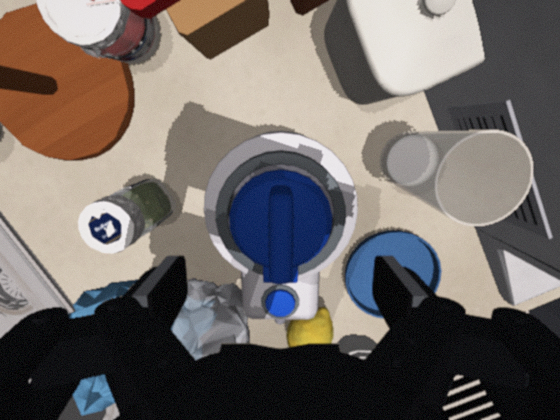

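Side depth puts the button at 108.4, down from 113.7, so it is latched. In the wrist view the fin, at column 281, is centred between the fingers at 185 and 378. Going down onto the fin.

```bash
python3 -m handwheel '[[2,0,15,0,0,0],[2,0,30,0,0,0],[2,0,42,0,0,0],[2,0,47,0,0,0],[2,0,49,0,0,0],[2,0,49.5,0,0,0]]' 1.0 20 >/dev/null; python3 to.py 551.6 115.2 219 17.5;  python3 -m handwheel '[[0,0,0,0,0,0],[0,0,0,0,0,0],[0,0,0,0,0,0],[0,0,0,0,0,0],[0,0,0,0,0,0],[0,0,0,0,0,0],[0,0,0,0,0,0],[0,0,0,0,0,0]]' 0.0 20 >/dev/null; python3 to.py 551.6 115.2 219 17.5
```

```text
t 7.35 p [553.1 115.8 219. ] yaw 17.52 tilt [0.0005 0.    ] F [-0.6 -0.3  0.1] T [-0.04  0.04 -0.03] g 1.004 0.0 q6 1.26 tip 72.6
 move tool [-1.6  0.1 -0. ] rot [ 0.0001 -0.0005  0.0003]
t 8.15 p [553.  115.7 218.9] yaw 17.52 tilt [ 0.0004 -0.0002] F [-0.6 -2.1  1.7] T [-0.2  -0.02  0.01] g 0.154 25.1 q6 1.26 tip 72.6
 move tool [-1.5  0.1 -0.1] rot [ 0.0003 -0.0003  0.0004]
```

```bash
python3 -m handwheel '[[0,0,0,0,0,0],[0,0,0,0,0,-0.03],[0,0,0,0,0,-0.06],[0,0,0,0,0,-0.1]]' 0.0 45 >/dev/null; python3 to.py 552 115.4 219 17.5;  python3 -m handwheel '[[0,0,0,0,0,-0.08],[0,0,0,0,0,-0.16],[0,0,0,0,0,-0.24],[0,0,0,0,0,-0.3]]'  >/dev/null; python3 to.py 552 115.4 219 17.5
```

```text
t 8.55 p [553.1 115.9 218.9] yaw 23.4 tilt [0.0006 0.0003] F [0.6 0.8 4.4] T [-0.    0.03 -0.01] g 0.153 49.6 q6 1.16 tip 72.6
 move tool [-1.2  0.1 -0.1] rot [-1.00e-04 -7.00e-04  1.03e-01]
t 8.95 p [553.  116.  218.9] yaw 40.69 tilt [0.0004 0.0005] F [-0.5  0.6  3.8] T [0.11 0.06 0.01] g 0.156 49.6 q6 0.86 tip 72.6
 move tool [-1.2 -0.2 -0.1] rot [-2.000e-04 -6.000e-04  4.047e-01]
```

```bash
python3 -m handwheel '[[0,0,0,0,0,-0.08],[0,0,0,0,0,-0.16],[0,0,0,0,0,-0.24],[0,0,0,0,0,-0.3],[0,0,0,0,0,-0.3]]' >/dev/null; python3 to.py 552 115.4 219 17.5;  python3 -m handwheel '[[0,0,0,0,0,-0.02],[0,0,0,0,0,-0.04],[0,0,0,0,0,-0.06]]'  >/dev/null; python3 to.py 552 115.4 219 17.5
```

```text
t 9.45 p [553.  116.  218.9] yaw 57.72 tilt [0.0003 0.0004] F [0.3 1.2 3.8] T [0.12 0.08 0.02] g 0.156 49.6 q6 0.56 tip 72.6
 move tool [-1.  -0.6 -0.1] rot [-1.00e-04 -5.00e-04  7.02e-01]
t 9.75 p [553.  115.9 218.8] yaw 61.14 tilt [0.0002 0.0002] F [0.4 0.3 4.3] T [ 0.18  0.06 -0.02] g 0.15 49.6 q6 0.5 tip 72.6
 move tool [-0.9 -0.6 -0.2] rot [-0.000e+00 -3.000e-04  7.616e-01]
```

```bash
cat > chk.py <<'E'
from h import *
s=readout.sense();Rt=q2R(s["ee_rot"])
T=s["wrist_torque"][2];print("yaw",round(np.degrees(np.arctan2(Rt[1,0],Rt[0,0])),2),"Tz",round(T,3),"F",np.round(s["force"],1),"p",np.round(s["eef_pos"],1))
raise SystemExit(abs(T)>0.2)
E
exec 2>&1
python3 -m handwheel '[[0,0,0,0,0,-0.02],[0,0,0,0,0,-0.035],[0,0,0,0,0,-0.035]]' >/dev/null && python3 chk.py &&
python3 -m handwheel '[[0,0,0,0,0,-0.02],[0,0,0,0,0,-0.035],[0,0,0,0,0,-0.035]]' >/dev/null && python3 chk.py &&
python3 -m handwheel '[[0,0,0,0,0,-0.02],[0,0,0,0,0,-0.035],[0,0,0,0,0,-0.035]]' >/dev/null && python3 chk.py &&
python3 -m handwheel '[[0,0,0,0,0,-0.02],[0,0,0,0,0,-0.035],[0,0,0,0,0,-0.035]]' >/dev/null && python3 chk.py &&
python3 -m handwheel '[[0,0,0,0,0,-0.02],[0,0,0,0,0,-0.035],[0,0,0,0,0,-0.035]]' >/dev/null && python3 chk.py
```

```text
yaw 63.1 Tz -0.031 F [0.4 0.8 3.4] p [553.  115.8 218.7]
False
```

Exit code quirk: `SystemExit(np.False_)` counts as a failure. Fixing it.

```bash
sed -i 's/SystemExit(abs(T)>0.2)/SystemExit(int(abs(T)>0.2))/' chk.py
python3 -m handwheel '[[0,0,0,0,0,-0.02],[0,0,0,0,0,-0.035],[0,0,0,0,0,-0.035]]' >/dev/null && python3 chk.py &&
python3 -m handwheel '[[0,0,0,0,0,-0.02],[0,0,0,0,0,-0.035],[0,0,0,0,0,-0.035]]' >/dev/null && python3 chk.py &&
python3 -m handwheel '[[0,0,0,0,0,-0.02],[0,0,0,0,0,-0.035],[0,0,0,0,0,-0.035]]' >/dev/null && python3 chk.py &&
python3 -m handwheel '[[0,0,0,0,0,-0.02],[0,0,0,0,0,-0.035],[0,0,0,0,0,-0.035]]' >/dev/null && python3 chk.py &&
python3 -m handwheel '[[0,0,0,0,0,-0.02],[0,0,0,0,0,-0.035],[0,0,0,0,0,-0.035]]' >/dev/null && python3 chk.py
```

```text
yaw 65.12 Tz 0.035 F [0.3 1.1 4.1] p [553.  115.8 218.7]
yaw 67.12 Tz 0.035 F [ 0.7 -0.3  4. ] p [553.  115.8 218.7]
yaw 69.13 Tz 0.008 F [-0.4  0.4  3.6] p [553.  115.8 218.7]
yaw 71.14 Tz 0.019 F [-0.   0.5  3.1] p [553.  115.8 218.7]
yaw 73.14 Tz -0.019 F [-0.1  0.1  3.9] p [553.  115.8 218.7]
```

```bash
python3 -m handwheel '[[0,0,0,0,0,-0.02],[0,0,0,0,0,-0.035],[0,0,0,0,0,-0.035]]' >/dev/null && python3 chk.py &&
python3 -m handwheel '[[0,0,0,0,0,-0.02],[0,0,0,0,0,-0.035],[0,0,0,0,0,-0.035]]' >/dev/null && python3 chk.py &&
python3 -m handwheel '[[0,0,0,0,0,-0.02],[0,0,0,0,0,-0.035],[0,0,0,0,0,-0.035]]' >/dev/null && python3 chk.py &&
python3 -m handwheel '[[0,0,0,0,0,-0.02],[0,0,0,0,0,-0.035],[0,0,0,0,0,-0.035]]' >/dev/null && python3 chk.py &&
python3 -m handwheel '[[0,0,0,0,0,-0.02],[0,0,0,0,0,-0.035],[0,0,0,0,0,-0.035]]' >/dev/null && python3 chk.py &&
python3 -m handwheel '[[0,0,0,0,0,-0.02],[0,0,0,0,0,-0.035],[0,0,0,0,0,-0.035]]' >/dev/null && python3 chk.py
```

```text
yaw 75.14 Tz -0.028 F [-0.3  0.9  3.8] p [553.  115.8 218.7]
yaw 77.15 Tz -0.02 F [ 0.1 -0.3  2.7] p [553.  115.8 218.7]
yaw 79.15 Tz 0.06 F [0.1 0.8 3.6] p [553.  115.8 218.7]
yaw 81.16 Tz 0.034 F [-0.7  1.6  3. ] p [553.  115.8 218.7]
yaw 83.17 Tz 0.047 F [-1.1  0.2  4.5] p [553.  115.8 218.7]
yaw 85.17 Tz 0.019 F [-0.7  0.5  3.5] p [553.  115.8 218.7]
```

```bash
python3 -m handwheel '[[0,0,0,0,0,-0.02],[0,0,0,0,0,-0.03],[0,0,0,0,0,-0.03]]' >/dev/null && python3 chk.py &&
python3 -m handwheel '[[0,0,0,0,0,-0.02],[0,0,0,0,0,-0.03],[0,0,0,0,0,-0.03]]' >/dev/null && python3 chk.py &&
python3 -m handwheel '[[0,0,0,0,0,-0.02],[0,0,0,0,0,-0.03],[0,0,0,0,0,-0.03]]' >/dev/null && python3 chk.py &&
python3 -m handwheel '[[0,0,0,0,0,-0.02],[0,0,0,0,0,-0.03],[0,0,0,0,0,-0.03]]' >/dev/null && python3 chk.py
python3 - <<'E'
from h import *
im,d=cams.capture("side"); cal=cams.calibration("side"); cv2.imwrite("pics/s3.png",cv2.resize(im[130:290,170:370,::-1],None,fx=4,fy=3.7))
E
```

```text
yaw 86.88 Tz 0.053 F [-0.8  0.6  4.3] p [553.  115.8 218.7]
yaw 88.6 Tz -0.02 F [ 0.2 -0.3  2.7] p [552.9 115.8 218.7]
yaw 90.31 Tz 0.013 F [0.  0.4 3.9] p [553.  115.8 218.7]
yaw 92.04 Tz 0.002 F [-0.8  0.2  2.9] p [553.  115.8 218.7]
```

View pics/s3.png

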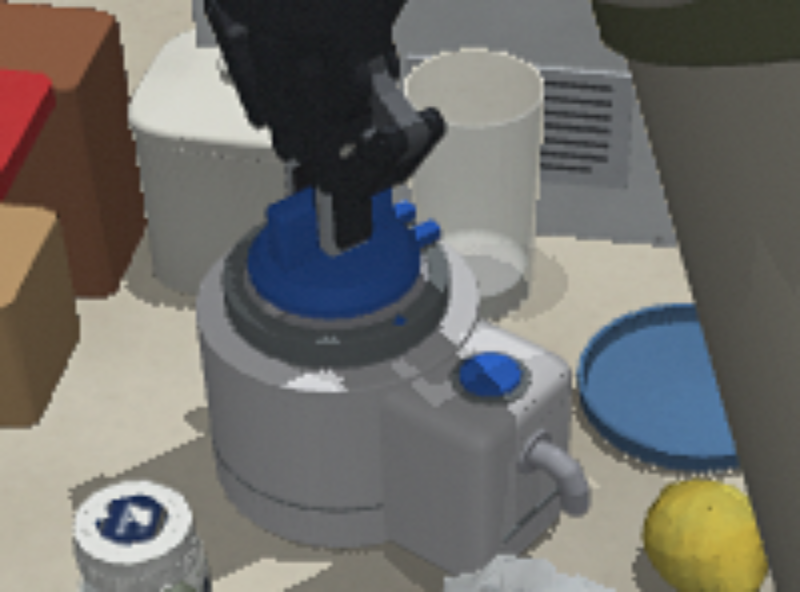

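The side view shows the lock tab swung round to (415,225), following the fingers, and the button is still down at (490,375). Continuing to feel for the stop.

```bash
python3 -m handwheel '[[0,0,0,0,0,-0.02],[0,0,0,0,0,-0.025],[0,0,0,0,0,-0.025]]' >/dev/null && python3 chk.py &&
python3 -m handwheel '[[0,0,0,0,0,-0.02],[0,0,0,0,0,-0.025],[0,0,0,0,0,-0.025]]' >/dev/null && python3 chk.py &&
python3 -m handwheel '[[0,0,0,0,0,-0.02],[0,0,0,0,0,-0.025],[0,0,0,0,0,-0.025]]' >/dev/null && python3 chk.py &&
python3 -m handwheel '[[0,0,0,0,0,-0.02],[0,0,0,0,0,-0.025],[0,0,0,0,0,-0.025]]' >/dev/null && python3 chk.py &&
python3 -m handwheel '[[0,0,0,0,0,-0.02],[0,0,0,0,0,-0.025],[0,0,0,0,0,-0.025]]' >/dev/null && python3 chk.py &&
python3 -m handwheel '[[0,0,0,0,0,-0.02],[0,0,0,0,0,-0.025],[0,0,0,0,0,-0.025]]' >/dev/null && python3 chk.py
```

```text
yaw 93.45 Tz 0.026 F [-0.5  0.5  3.3] p [553.  115.8 218.7]
yaw 94.88 Tz -0.076 F [ 0.2 -0.5  4.1] p [552.9 115.8 218.7]
yaw 96.33 Tz -0.415 F [-3.9 -0.1  4.3] p [552.6 115.7 218.6]
```

The stop is at about 95°, so it turned about 77.5°. Backing off slightly to shed the torque, then lifting gently while watching the force.

```bash
python3 -m handwheel '[[0,0,0,0,0,0.018],[0,0,0,0,0,0.018]]' >/dev/null; python3 chk.py && python3 -m handwheel '[[0,0,-0.5,0,0,0],[0,0,-1,0,0,0],[0,0,-1,0,0,0]]' >/dev/null; python3 chk.py && python3 -m handwheel '[[0,0,-0.5,0,0,0],[0,0,-1,0,0,0],[0,0,-1,0,0,0]]' >/dev/null; python3 chk.py
```

```text
yaw 95.29 Tz -0.027 F [-3.1 -1.3  3.9] p [552.8 115.8 218.6]
yaw 95.29 Tz -0.036 F [-2.3  0.7  3.2] p [552.8 115.8 219.6]
yaw 95.28 Tz -0.076 F [-4.  -1.3  3. ] p [552.8 115.8 220.6]
```

```bash
python3 -m handwheel '[[0,-0.4,0,0,0,0],[0,-0.8,0,0,0,0],[0,-0.8,0,0,0,0]]' >/dev/null; python3 chk.py && python3 -m handwheel '[[0,0,-1,0,0,0],[0,0,-2,0,0,0],[0,0,-2,0,0,0]]' >/dev/null; python3 chk.py && python3 -m handwheel '[[0,0,-1,0,0,0],[0,0,-2,0,0,0],[0,0,-2,0,0,0]]' >/dev/null; python3 chk.py
```

```text
yaw 95.27 Tz -0.018 F [-0.1 -0.1  3.2] p [552.4 115.8 220.9]
yaw 95.27 Tz -0.017 F [-0.1 -1.1  2.5] p [552.3 115.8 223. ]
yaw 95.27 Tz -0.035 F [0.4 0.  2. ] p [552.2 115.8 224.6]
```

```bash
sed -i 's/int(abs(T)>0.2)/int(abs(T)>0.2 or np.linalg.norm(s["force"])>9)/' chk.py
python3 -m handwheel '[[0,0,-2,0,0,0],[0,0,-4,0,0,0],[0,0,-4,0,0,0]]' >/dev/null; python3 chk.py && python3 -m handwheel '[[0,0,-2,0,0,0],[0,0,-4,0,0,0],[0,0,-4,0,0,0]]' >/dev/null; python3 chk.py && python3 -m handwheel '[[0,0,-2,0,0,0],[0,0,-4,0,0,0],[0,0,-7,0,0,0],[0,0,-10,0,0,0]]' >/dev/null; python3 chk.py && python3 -m handwheel '[[0,0,-5,0,0,0],[0,0,-10,0,0,0],[0,0,-15,0,0,0],[0,0,-20,0,0,0]]' >/dev/null; python3 chk.py && python3 -m handwheel '[[0,0,-5,0,0,0],[0,0,-15,0,0,0],[0,0,-25,0,0,0],[0,0,-35,0,0,0],[0,0,-45,0,0,0],[0,0,-50,0,0,0],[0,0,-50,0,0,0]]' >/dev/null; python3 chk.py; python3 to.py 493 -38 240 95.3
```

```text
yaw 95.27 Tz -0.066 F [ 1.1  0.7 -2.8] p [552.1 115.8 228.7]
yaw 95.27 Tz 0.002 F [-0.2  0.2 -2.2] p [552.2 115.8 233. ]
yaw 95.27 Tz 0.03 F [ 0.   0.  -3.2] p [552.2 115.7 243. ]
yaw 95.27 Tz 0.052 F [-0.7  0.8 -3.1] p [552.2 115.8 263.2]
yaw 95.27 Tz -0.063 F [-0.1 -0.2 -2.5] p [552.3 115.8 313.5]
t 19.3 p [552.3 115.8 313.5] yaw 95.27 tilt [0.0014 0.    ] F [-0.1 -0.2 -2.5] T [-0.03 -0.02 -0.06] g 0.158 48.8 q6 -0.09 tip 72.6
 move tool [-147.7  -73.3   73.5] rot [ 0.0014  0.0001 -0.0005]
```

Cartridge is out. Carrying it level to the dish.

```bash
python3 -m handwheel '[[-12,-6,0,0,0,0],[-35,-17,0,0,0,0],[-60,-30,0,0,0,0],[-85,-42,0,0,0,0],[-110,-55,0,0,0,0],[-132,-66,0,0,0,0],[-144,-72,0,0,0,0],[-148,-73,0,0,0,0]]'>/dev/null;  python3 -m handwheel '[[0,0,15,0,0,0],[0,0,40,0,0,0],[0,0,65,0,0,0],[0,0,90,0,0,0],[0,0,110,0,0,0],[0,0,125,0,0,0],[0,0,130,0,0,0],[0,0,130,0,0,0]]' >/dev/null; python3 to.py 493 -38.4 162.7 95.3
python3 - <<'E'
from h import *
im,d=cams.capture("side"); cv2.imwrite("pics/s4.png",cv2.resize(im[100:310,240:440,::-1],None,fx=3,fy=2.8))
im,d=cams.capture("top"); cal=cams.calibration("top")
print([ (r["p"],atz(cal,r["uv"],0).round(1)) for r in cams.spot_point("dish","top")[:1]])
E
```

```text
t 20.9 p [493.1 -37.9 182.3] yaw 95.3 tilt [-0.001   0.0005] F [ 0.3  0.7 -2.4] T [-0.02 -0.03 -0.01] g 0.155 48.6 q6 -0.41 tip 72.6
 move tool [-0.5 -0.1 19.6] rot [-0.0009 -0.0005  0.0001]
[(0.33, array([550.3, 120.4,   0. ]))]
```

View pics/s4.png

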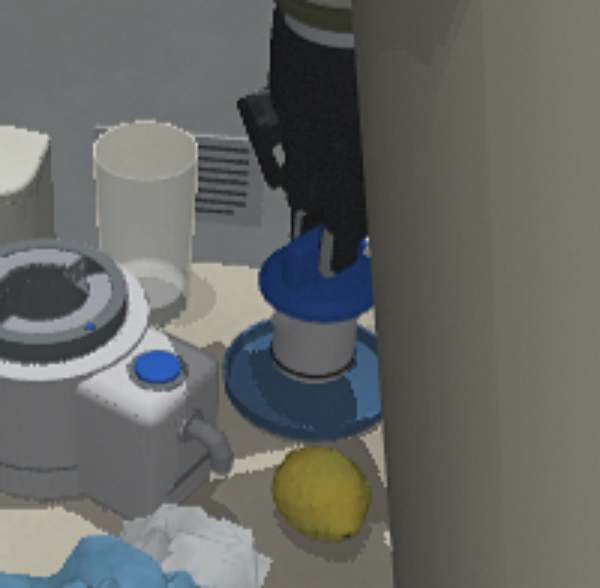

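The side view shows the cartridge upright, bottom at about (313,372), over the middle of the dish at about (308,378). Lowering gently until contact.

```bash
cat > down.py <<'E'
from h import *
s=readout.sense(); print(np.round(s["eef_pos"],1),np.round(s["force"],1)); raise SystemExit(int(s["force"][2]>0.5))
E
python3 -m handwheel '[[0,0,4,0,0,0],[0,0,8,0,0,0],[0,0,12,0,0,0],[0,0,14,0,0,0],[0,0,15,0,0,0],[0,0,15,0,0,0]]' >/dev/null; python3 down.py &&
python3 -m handwheel '[[0,0,1,0,0,0],[0,0,2,0,0,0],[0,0,2,0,0,0]]' >/dev/null && python3 down.py &&
python3 -m handwheel '[[0,0,0.5,0,0,0],[0,0,1,0,0,0],[0,0,1,0,0,0]]' >/dev/null && python3 down.py &&
python3 -m handwheel '[[0,0,0.5,0,0,0],[0,0,1,0,0,0],[0,0,1,0,0,0]]' >/dev/null && python3 down.py &&
python3 -m handwheel '[[0,0,0.5,0,0,0],[0,0,1,0,0,0],[0,0,1,0,0,0]]' >/dev/null && python3 down.py &&
python3 -m handwheel '[[0,0,0.5,0,0,0],[0,0,1,0,0,0],[0,0,1,0,0,0]]' >/dev/null && python3 down.py &&
python3 -m handwheel '[[0,0,0.5,0,0,0],[0,0,1,0,0,0],[0,0,1,0,0,0]]' >/dev/null && python3 down.py
```

```text
[493.1 -38.4 167.6] [-0.2  0.6 -2. ]
[493.  -38.3 165.6] [ 0.3 -0.4 -2.3]
[493.1 -38.3 164.6] [-0.2 -0.5 -2.7]
[493.1 -38.3 163.6] [ 0.5 -0.5 -2.3]
[493.1 -38.3 162.7] [-0.2  0.5 -1.8]
[493.3 -38.3 162.6] [-2.8 -0.1  8.4]
```

```bash
python3 -m handwheel '[[0,0,-0.7,0,0,0],[0,0,-0.7,0,0,0]]' >/dev/null; python3 down.py; python3 -m handwheel '[[0,0,0,0,0,0],[0,0,0,0,0,0],[0,0,0,0,0,0],[0,0,0,0,0,0],[0,0,0,0,0,0],[0,0,0,0,0,0]]' 0.7 20 >/dev/null; python3 down.py; python3 -m handwheel '[[0,0,-5,0,0,0],[0,0,-15,0,0,0],[0,0,-35,0,0,0],[0,0,-60,0,0,0],[0,0,-90,0,0,0],[0,0,-120,0,0,0],[0,0,-135,0,0,0],[0,0,-140,0,0,0]]' >/dev/null; python3 -m handwheel '[[0,40,0,0,0,0],[-20,-45,0,0,0,0],[-50,-90,0,0,0,0],[-80,-130,0,0,0,0],[-100,-170,0,0,0,0],[-100,-170,0,0,0,0],[-100,-170,0,0,0,0]]'
python3 - <<'E'
from h import *
im,d=cams.capture("side"); cv2.imwrite("pics/s5.png",im[:,:,::-1])
im,d=cams.capture("top"); cal=cams.calibration("top");P=cloud(cal,d,d>0); v,u=np.nonzero(d>0); c=im[v,u].astype(int)
n=np.hypot(P[:,0]-493,P[:,1]+38)<75; b=c[:,2]>c[:,0]+40
for nm,a,z in(("dish",0,25),("cap",80,92),("fin",110,125)):
    Q=P[n&b&(P[:,2]>a)&(P[:,2]<z)]
    if len(Q): print(nm,len(Q),Q.mean(0).round(1),cv2.minAreaRect(Q[:,:2].astype(np.float32)))
E
```

```text
[493.2 -38.4 162.6] [-0.6  0.2  2.7]
[493.1 -38.3 162.4] [ 0.5 -0.3  0.4]
time_s: 25.45
eef_pos: [330.7, -154.8, 302.3]
ee_rot: [-0.0, 0.675, 0.737, -0.0]
force: [0.3, 0.4, 1.0]
grip_width: 0.696
grip_force: 0.0
dish 918 [483.3 -28.3   6.1] ((491.88519287109375, -37.05518341064453), (104.37806701660156, 103.9349136352539), 78.14974212646484)
cap 833 [491.  -36.9  84.8] ((492.83203125, -38.073707580566406), (68.74658203125, 65.98430633544922), 55.991573333740234)
fin 278 [492.1 -37.9 114.9] ((492.64434814453125, -38.28153610229492), (15.57977294921875, 55.68225860595703), 5.284887313842773)
```

View pics/s5.png

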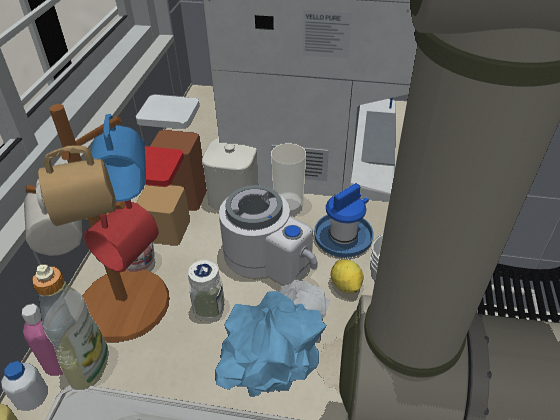

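The cartridge stands upright in the dish at (345,225), within about 2 mm of its centre. The fin top, at 115, is roughly where it should be. Glass, jar and lemon are undisturbed, and the arm is clear.

```bash
python3 -c "
from rig import order
print(order.finish_job())"
```

```text
the job is handed in; nothing more can be done
None
```

The cartridge is out of the filter and standing upright in the middle of the blue dish, the button is latched, the other items are undisturbed, and the job is handed in (the verdict was not shown).

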